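# Check a picture hanger in the inspection mirror

### The job

Set the inspection lamp's dimmer lever in line with the index pointer on its quadrant and let go of it. Then take the wooden grip on top of the small sprung swivel mirror and turn the mirror until the bench camera that looks at it sees the steel hanger on the picture frame reflected in about the middle of the mirror (the mirror then faces midway between the lens and the hanger). Finish while still holding the mirror still at that angle, since it springs back if let go, and do not disturb the other things on the bench.

Things in the scene. Friction and masses are not known exactly. Their poses are not given: they have to be found in the camera images.
- dimmer_axle (a point): Lamp dimmer: a fixed grey box 110 x 60 mm, 45 mm high, with a round aluminium quadrant plate (radius 50 mm) standing on it at y = 16 to 20 mm. This point is the middle of the lever's horizontal axle, 50 mm above the table. x axis: the direction in which the lever swings as its joint grows; y axis: along the axle; z up. The dimmer's place and yaw vary.
- lever (a joint): Dimmer lever, a steel rod 8 mm thick from the axle to a black ball knob. Angle in rad: 0 upright, positive leans to the dimmer's +x, range -0.75 to 0.75. It stays where it is left (friction about 0.1 N m, so about 1.1 N at the knob).
- lever_knob (a point): Centre of the lever's black ball knob, 22 mm in diameter, 90 mm from the axle, with free space on both sides along the axle; z axis points along the lever away from the axle.
- index (a joint): Index pointer's angle in rad, same zero and sense as the lever; set for the episode. The lever is to be brought to this value.
- index_tip (a point): Tip of the index pointer: a thin dark steel bar on the outer (+y) face of the quadrant, turning on the same axle, with its tip 60 mm from the axle and 19 mm to the axle's +y side; z axis points along the pointer away from the axle. It cannot be pushed.
- pivot (a point): Fixed inspection stand: a wooden base board 260 x 90 x 10 mm with the swivel mirror near one end and the camera near the other; place and yaw vary. This point is the middle of the mirror's face, on its vertical turning axis, 100 mm above the table. x axis: level, from the mirror towards the camera lens; z up.
- lens (a point): Front of the bench camera's lens, 130 mm from the pivot, 100 mm above the table; the camera is a black box about 45 mm wide on a post, top at 121 mm; it looks at the mirror.
- mirror (a joint): Mirror's turn about its vertical axis in rad, range 0 to 1.4, anticlockwise from above; 0: the mirror squarely faces the camera. A spring of 0.10 N m/rad (0.02 N m at 0) returns it to 0 when let go. Reflecting area 56 x 52 mm in a wooden plate 64 mm wide, 60 mm high, 70 to 130 mm above the table.
- mirror_grip (a point): Gripping place on the wooden bar that stands on the mirror plate, on the turning axis, 160 mm above the table. The bar is 12 mm thick (x axis, the way the mirror faces), 40 mm long (y axis, along the plate) and reaches from 130 to 178 mm above the table; it turns with the mirror.
- line_of_sight (a point): The camera's central line of sight after reflection: it starts at the pivot point and runs along this frame's x axis (level). It turns twice as far as the mirror; at mirror 0 it runs back to the lens.
- hanger (a point): Centre of the hanger to be seen: a round steel eye 26 mm across, standing 13 mm clear above the middle of the picture frame's top edge, 100 mm above the table, on the side of the frame that faces the mirror. The fixed frame is wood, 160 mm wide, 18 mm thick, its top at 86 mm; x axis: from its back, with the hanger, to its front. Place and yaw vary, 150 to 250 mm from the pivot.
- panel: Bystander: loose clear acrylic panel with painted dots, 150 x 150 x 6 mm, lying flat; origin under its centre.
- driver: Bystander: loose cordless screwdriver 220 mm long, 44 mm high, lying along its x axis; origin on the table under it.
- paint_jar: Bystander: loose jar 48 mm wide, 55 mm high; origin under its centre.
- screw_dish: Bystander: loose steel bowl 70 mm wide, 25 mm high; origin under its centre.
- tape_roll: Bystander: loose roll of paper tape 80 mm wide, 24 mm high; origin under its centre.
- glue: Bystander: loose glue bottle 52 mm wide, 130 mm high; origin under its centre.
- strip: Bystander: loose strip of wooden moulding 140 x 22 x 18 mm; origin under its centre.

How it is judged (in metres and radians):
On the way, in this order (a step that is already met when the one before it is completed fails the run):
1. the dimmer lever is set in line with the index pointer and let go (angle between the z axis of lever_knob and the z axis of index_tip, either way round below 0.1 rad and contact force between the fingers and lever below 0.1 N), for 0.3 s.
2. the held mirror shows the hanger to the camera (y of hanger in the frame of line_of_sight between -0.035 and 0.035 m and x of hanger in the frame of line_of_sight above 0.05 m and contact force between the fingers and mirror above 0.5 N and velocity of joint mirror between -0.1 and 0.1 rad/s), for 0.3 s.
At the end, for the whole second after the job is handed in: The lever is within 0.1 rad of the index pointer and not touched; the gripper's fingers hold the mirror (more than 0.5 N) and it is still (under 0.1 rad/s); the reflected line of sight passes within 35 mm sideways of the hanger's centre, so the hanger shows in the mirror (all of step 1 and all of step 2); the arm keeps its last pose, push and grip.
It fails at once if a loose bystander is pushed more than 30 mm or lifted (distance of any of panel, driver, paint_jar, screw_dish, tape_roll, glue, strip from where it was at the start of the episode above 0.03 m).
It also fails if it takes over 48 s, if anything falls off the work surface, if the arm or the gripper's body presses on something with over 40 N, if the wrist force passes 120 N, or if a joint passes its speed limit or range.

### The arm

A 6-joint arm with a two-finger parallel gripper is mounted at the origin on the work surface. World frame = base frame: x ahead of the robot, y to its left, z up, the work surface at z = 0. Lengths are in mm, angles in rad, forces in N, time in s.
With the tool pointing down it reaches from about 275 to 1000 mm from the base axis. Payload 8.4 kg.
Tool frame: the origin (TCP) lies midway between the tips of the shut fingers; the grasp point (between the pads) lies 19 mm behind it; z points along the fingers, y is the line along which they close (so a half turn about z gives the same grasp; the last joint's range is limited). The gripper opens to 85 mm and grips with 20 to 120 N. Pads are 22 mm wide; open, the fingers measure 114 mm over their backs; the gripper's body (76 mm by 85 mm) begins 54 mm behind the grasp point. The pads swing forward as they close: fully open they stand 13 mm farther back than shut.
Start: joints at [1.281, 0.353, 1.633, -0, 1.155, -0.002], TCP at [177.401, 599.297, 231.281] pointing down, gripper open.
Joint ranges: [-2.63, 2.63], [-0.92, 2.1], [0.06, 2.66], [-1.3, 4.44], [0, 2.69], [-3.02, 3.02]. Speed limits (rad/s): [2.22, 2.22, 2.79, 3.14, 3.14, 3.14].

### API

Orientations are given as [roll, pitch, yaw] about the fixed x, y, z axes, in that order (R = Rz(yaw) Ry(pitch) Rx(roll)).
In Python, from rig import r gives the robot as it stands.
- The arm moves only by the shell command python3 -m inch 'ROWS' [OPENING] [FORCE]. ROWS is JSON, a list that holds one entry, the list of rows, each a list of 6 numbers: the shift along the tool's x, y, z scaled (see below), then the turn, a rotation vector about the tool's x, y, z scaled (see below). In form: [[[tx, ty, tz, wx, wy, wz], ...]]. A call has 1 to 8 rows; each row is the pose to reach, as a shift and turn from the pose commanded when the call began, along the tool's axes at that moment, turning the shorter way round; what a row does not reach only later rows make up. The controller multiplies each number of a shift by 20 cm and each number of a turn by pi rad. A row lasts 1/12 s, in which the tool goes at most 41.7 mm and 7.16 degrees, less where a joint would pass 70% of its speed; a pose out of reach is approached as far as the arm can. A call with a number of a shift or a turn outside -1 to 1 is refused whole. A call with a gripper value outside its range is refused whole. OPENING is the gripper's target within -1 to 1 (fully open at 1, half-way at 0, shut at -1), set as the call begins (- or left out, the last holds). The fingers move at their own pace and stop on an object; FORCE is the grip in N (left out, the last holds). Time passes only in rows, so rows that repeat a pose let the fingers close. It gives the time, the measured TCP pose, the force, the opening and the grip force at its end, in the units of the state.
- r.sense(): the state, without advancing time (a new reading comes with each control period).
- r.grab_frame(name): name is "scene" or "top"; returns the picture (384x512x3 uint8, red, green, blue); there is no depth.
- r.camera_info(name): a dict with "K" (3x3 intrinsics, pixels), "distortion" ([k1, k2, p1, p2, k3] as OpenCV has them; the pictures are not rectified), "rvec" (rotation vector, rad) and "tvec" (3), from world to camera coordinates, as OpenCV has them. Camera axes: x right, y down, z forward; pixel columns grow to the right and rows downward; lengths in mm; the calibration is good to about 2 mm. A picture is of the moment at which its call begins. camera_info takes no time and is no camera call.
- r.sign_off(): hands the job in; it is judged then, once.
The state is a dict: "clock": time; "qpos": joint angles; "qvel": joint speeds; "joint_efforts": joint torques, N m; "eef_pos": TCP position; "tcp_rot": TCP orientation; "contact_force": force on the tool from outside, world axes, zero at the start; "wrist_torque": the same for the moment, N m; "opening": opening from 0.0 (shut) to 1.0 (fully open); "grasp_force": force on a finger pad.
Only numpy, scipy, OpenCV 4.12 (cv2) and the standard library are available. Lean on these libraries where they do the work, as an engineer would, in place of code of your own. Each camera call takes 0.05 s, during which the arm holds its last target. There are 200 camera calls.

## Working session

There is one attempt and no reset: what is moved stays moved. The work goes in short steps, Python scripts to look and compute and a shell command to move; the robot and the scene stay as the last step left them, time stands still between calls to the robot, and variables do not carry over. Pictures are saved under pics/ and viewed, at most 10 in all, crops included, and the job is handed in when it is done.

```bash
mkdir -p pics; ls; python3 - <<'E'
from rig import r
import cv2
for n in("scene","top"):
    im=r.grab_frame(n); cv2.imwrite(f"pics/{n}0.png",cv2.resize(im[:,:,::-1],(800,600),interpolation=cv2.INTER_CUBIC)); cv2.imwrite(f"{n}_raw.png",im[:,:,::-1])
    i=r.camera_info(n);print(i)
print(r.sense())
E
```

```text
pics
{'K': array([[352.00219649,   0.        , 252.5441536 ],
       [  0.        , 352.00219649, 189.72991307],
       [  0.        ,   0.        ,   1.        ]]), 'distortion': array([-0.069044,  0.      ,  0.      ,  0.      ,  0.      ]), 'rvec': array([ 0.9143927 ,  2.52322306, -1.01487463]), 'tvec': array([ 452.45218636, -154.08367829, 1529.48710472])}
{'K': array([[357.24399611,   0.        , 248.17706734],
       [  0.        , 357.24399611, 190.53625844],
       [  0.        ,   0.        ,   1.        ]]), 'distortion': array([-0.02243738,  0.        ,  0.        ,  0.        ,  0.        ]), 'rvec': array([ 2.10193136, -2.14485978,  0.17450319]), 'tvec': array([ -0.9889584 , 564.99461561, 978.27227133])}
{'clock': 0.1, 'qpos': array([ 1.28063622e+00,  3.53572372e-01,  1.63403022e+00,  6.35107947e-06,
        1.15522098e+00, -2.40647132e-03]), 'qvel': array([ 0.0010719 , -0.00227877, -0.0029722 ,  0.00148126, -0.00194873,
       -0.00038785]), 'joint_efforts': array([ 8.73287354e-04, -6.06358767e+01, -3.42815387e+01,  5.43531905e-05,
        4.01972633e-03, -2.01806563e-05]), 'eef_pos': array([177.25711137, 598.90261237, 230.65347419]), 'tcp_rot': array([-3.14036176e+00, -8.76948335e-06,  2.85383645e+00]), 'contact_force': array([-0.34346715, -0.65135128,  0.19253364]), 'wrist_torque': array([-0.00624487,  0.03700669, -0.01585882]), 'grasp_force': 0.0, 'opening': 1.0012402513990661}
```

View pics/scene0.png

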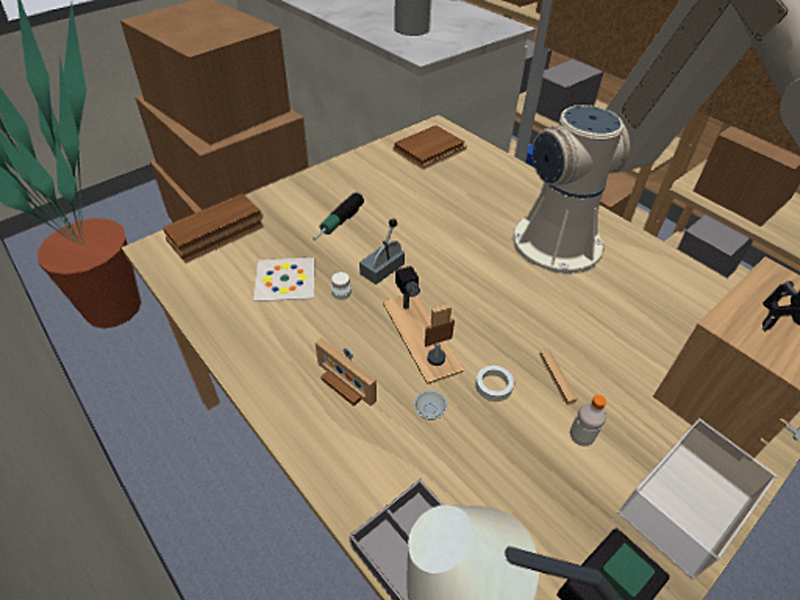

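View pics/top0.png

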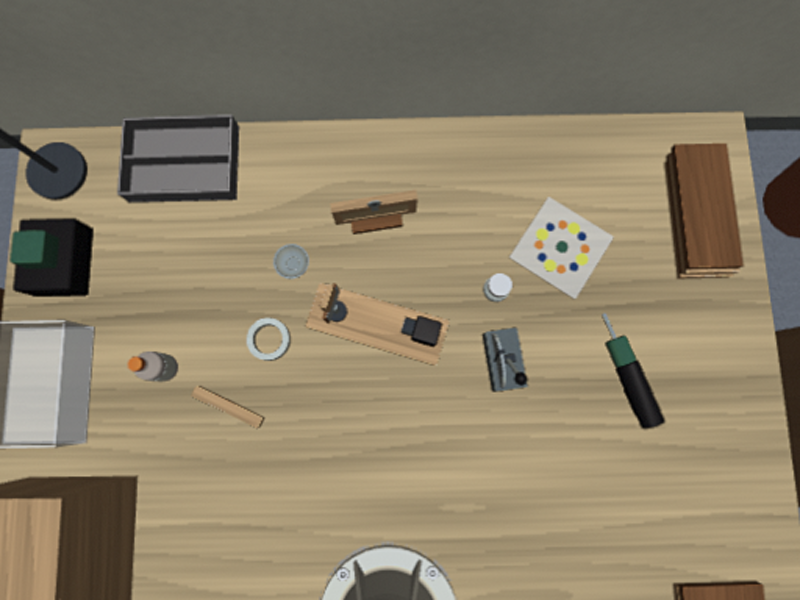

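```bash
python3 - <<'E'
import cv2,numpy as np
t=cv2.imread("top_raw.png");s=cv2.imread("scene_raw.png")
c=lambda im,x,y,w,h:cv2.resize(im[y:y+h,x:x+w],(400,300),interpolation=cv2.INTER_CUBIC)
m=np.vstack([np.hstack([c(t,283,200,80,60),c(s,205,128,80,60)]),np.hstack([c(t,185,117,120,125*300//300),c(s,190,165,120,90)])])
cv2.imwrite("pics/m1.png",m)
E
```

```text
(no output)
```

View pics/m1.png

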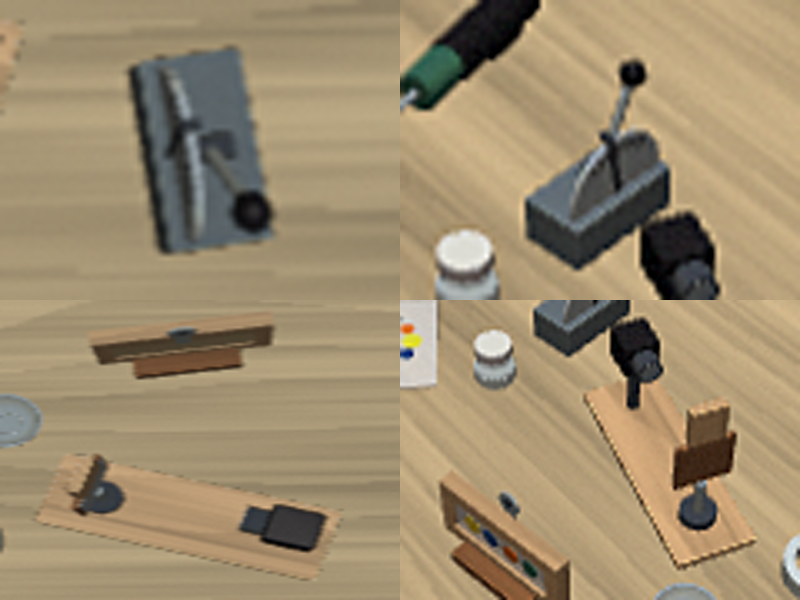

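```bash
cat > h.py <<'E'
import cv2,numpy as np
from rig import r
C={n:r.camera_info(n) for n in("scene","top")}
def ray(n,p):
    i=C[n];R=cv2.Rodrigues(i["rvec"])[0]
    u=cv2.undistortPoints(np.array([[p]],float),i["K"],i["distortion"])[0,0]
    return -R.T@i["tvec"],R.T@np.r_[u,1]
def plane(n,p,z):
    o,d=ray(n,p);return (o+d*(z-o[2])/d[2]).round(1)
def tri(pt,ps):
    a,d=ray("top",pt);b,e=ray("scene",ps)
    s=np.linalg.lstsq(np.c_[d,-e],b-a,rcond=None)[0]
    P,Q=a+d*s[0],b+e*s[1];return ((P+Q)/2).round(1),np.linalg.norm(P-Q).round(1)
def proj(n,P):
    i=C[n];return cv2.projectPoints(np.array(P,float).reshape(-1,3),i["rvec"],i["tvec"],i["K"],i["distortion"])[0][:,0].round(1)
E
python3 - <<'E'
from h import *
print("knob",tri((333.2,242),(251.4,142.6)))
print("hanger",tri((239.6,130.3),(223,225.9)))
print("hanger z100",plane("top",(239.6,130.3),100),plane("scene",(223,225.9),100))
f=lambda x,y:(185+x/3.333,117+(y-300)/2.4)
for p in((62,455),(342,512),(318,578),(36,518)):print("board",plane("top",f(*p),10))
print("bar top scene",plane("scene",(282.4,197.4),178),"top",plane("top",f(98,460),178))
g=lambda x,y:(283+x/5,200+y/5)
for p in((148,62),(240,48),(272,240),(172,250)):print("box",plane("top",g(*p),45))
t=cv2.imread("top_raw.png");s=cv2.imread("scene_raw.png")
c=lambda im,x,y,w,h:cv2.resize(im[y:y+h,x:x+w],(400,300),interpolation=cv2.INTER_CUBIC)
cv2.imwrite("pics/m2.png",np.vstack([np.hstack([c(t,303,208,40,30),c(s,225,138,40,30)]),np.hstack([c(t,190,175,40,30),c(s,260,190,40,30)])]))
E
```

```text
knob (array([ 409.8, -228.9,  128.5]), np.float64(3.8))
hanger (array([728.5,   9.6,  97.6]), np.float64(4.3))
hanger z100 [729.2   8.  100. ] [728.4  13.1 100. ]
board [602.2 121.7  10. ]
board [ 524.9 -128.1   10. ]
board [ 444.2 -103.9   10. ]
board [523.1 144.7  10. ]
bar top scene [551.4  92.1 178. ] top [561.5  71.2 178. ]
box [ 498.4 -195.1   45. ]
box [ 505.3 -248.1   45. ]
box [ 396.5 -259.7   45. ]
box [ 392.2 -203.3   45. ]
```

View pics/m2.png

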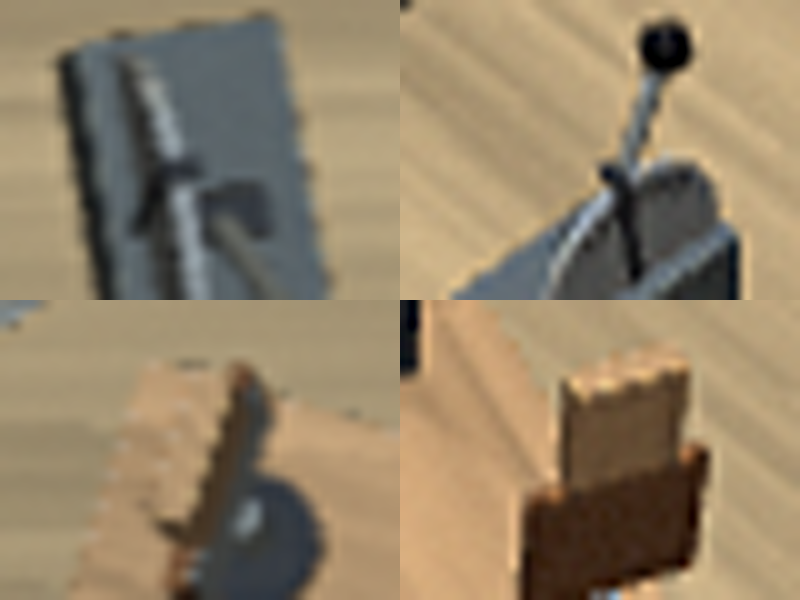

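```bash
python3 - <<'E'
from h import *
print("tip",tri((322,224.5),(245.8,155.2)));print("base",tri((317,231),(248.7,165.8)))
print("bar",tri((207,189.5),(282.7,197.2)),plane("top",(207,189.5),178))
print("lens?",plane("top",(258,206),100))
A=np.array([448,-226.5,50]);x=np.array([.996,.09,0]);y=np.array([-.09,.996,0]);z=np.array([0,0,1])
print("axle->19 off",proj("top",[A+19*y]),proj("scene",[A+19*y]))
for a in np.arange(-.4,.61,.1):
    T=A+19*y+60*(np.sin(a)*x+np.cos(a)*z);print(a.round(1),proj("top",[T])[0],proj("scene",[T])[0])
for a in(-.4,-.45,-.5):
    T=A+90*(np.sin(a)*x+np.cos(a)*z);print(a,T.round(0),proj("top",[T])[0],proj("scene",[T])[0])
E
```

```text
tip (array([ 457.1, -206.6,  104.5]), np.float64(5.0))
base (array([ 444. , -203.5,   44.2]), np.float64(4.0))
bar (array([547.6,  90.2, 174.7]), np.float64(0.4)) [546.9  89.9 178. ]
lens? [512.7 -38.8 100. ]
axle->19 off [[318.2 230.5]] [[247.1 164.3]]
-0.4 [323.2 237.9] [251.4 150.9]
-0.3 [323.1 235.8] [250.4 151.1]
-0.2 [322.8 233.5] [249.4 151.5]
-0.1 [322.6 231.3] [248.3 152. ]
-0.0 [322.3 229. ] [247.2 152.7]
0.1 [321.9 226.8] [246.1 153.4]
0.2 [321.6 224.6] [245.  154.3]
0.3 [321.1 222.5] [243.9 155.3]
0.4 [320.7 220.4] [242.8 156.4]
0.5 [320.2 218.5] [241.8 157.5]
0.6 [319.7 216.8] [240.9 158.8]
-0.4 [ 413. -230.  133.] [333.3 241.2] [250.2 141.8]
-0.45 [ 409. -230.  131.] [333.3 242.8] [250.9 141.7]
-0.5 [ 405. -230.  129.] [333.4 244.4] [251.6 141.7]
```

```bash
for i in 1 2 3; do :; done
python3 -m inch '[[[-0.2,-0.3,-0.05,0,0,0],[-0.4,-0.6,-0.1,0,0,0],[-0.6,-0.9,-0.1,0,0,0],[-0.6,-0.95,-0.1,0,0,0],[-0.6,-0.95,-0.1,0,0,0],[-0.6,-0.95,-0.1,0,0,0],[-0.6,-0.95,-0.1,0,0,0]]]' 1
python3 -m inch '[[[-0.1,-0.15,0,0,0,0],[-0.2,-0.3,0,0,0,0],[-0.3,-0.45,0,0,0,0],[-0.4,-0.6,0,0,0,0],[-0.5,-0.75,0,0,0,0],[-0.6,-0.9,0,0,0,0],[-0.6,-0.95,0,0,0,0]]]'
python3 -m inch '[[[-0.1,-0.15,0,0,0,0],[-0.2,-0.3,0,0,0,0],[-0.3,-0.45,0,0,0,0],[-0.4,-0.6,0,0,0,0],[-0.5,-0.75,0,0,0,0],[-0.6,-0.9,0,0,0,0],[-0.6,-0.95,0,0,0,0]]]'
```

```text
clock: 0.68
eef_pos: [238.7, 379.3, 251.2]
tcp_rot: [-3.14, 0.0, 2.852]
contact_force: [-0.3, 1.1, -0.6]
opening: 1.0
grasp_force: 0.0
clock: 1.27
eef_pos: [300.9, 163.9, 251.3]
tcp_rot: [-3.141, 0.001, 2.852]
contact_force: [0.5, 0.8, 0.0]
opening: 1.002
grasp_force: 0.0
clock: 1.85
eef_pos: [363.2, -52.6, 251.7]
tcp_rot: [-3.141, 0.002, 2.852]
contact_force: [-0.4, 0.8, -0.6]
opening: 0.999
grasp_force: 0.0
```

```bash

python3 -m inch '[[[-0.1,-0.15,0,0,0,-0.03],[-0.2,-0.3,0,0,0,-0.06],[-0.3,-0.45,0.05,0,0,-0.09],[-0.4,-0.6,0.15,0,0,-0.12],[-0.48,-0.75,0.25,0,0,-0.12],[-0.48,-0.778,0.25,0,0,-0.12],[-0.48,-0.778,0.25,0,0,-0.12]]]'
python3 - <<'E'
from h import *
t=r.grab_frame("top")[:,:,::-1];s=r.grab_frame("scene")[:,:,::-1]
c=lambda im,x,y,w,h:cv2.resize(im[y:y+h,x:x+w],(400,300),interpolation=cv2.INTER_CUBIC)
cv2.imwrite("pics/m3.png",np.hstack([c(t,293,200,80,60),c(s,215,113,80,60)]));print(r.sense()["eef_pos"],r.sense()["tcp_rot"])
E
```

```text
clock: 2.43
eef_pos: [408.5, -226.7, 199.8]
tcp_rot: [3.14, -0.002, -3.055]
contact_force: [-0.0, -0.3, -0.2]
opening: 1.001
grasp_force: 0.0
[ 408.78594972 -225.13645697  201.19514375] [ 3.14063043e+00 -5.48208745e-04 -3.05325751e+00]
```

View pics/m3.png

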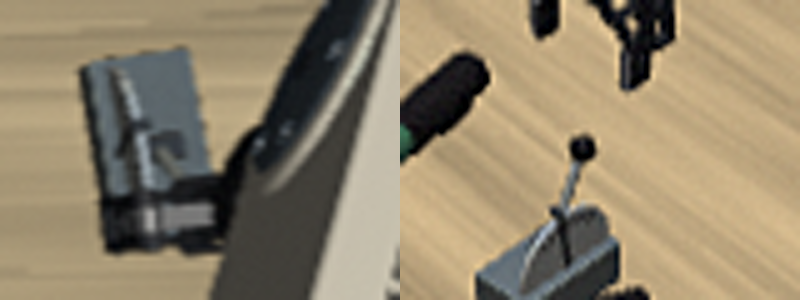

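```bash

python3 -m inch '[[[-0.01,-0.02,0.15,0,0,0],[-0.01,-0.02,0.3,0,0,0],[-0.01,-0.02,0.41,0,0,0],[-0.01,-0.02,0.41,0,0,0],[-0.01,-0.02,0.41,0,0,0]]]'
python3 -m inch '[[[0,0,0,0,0,0],[0,0,0,0,0,0],[0,0,0,0,0,0],[0,0,0,0,0,0],[0,0,0,0,0,0],[0,0,0,0,0,0],[0,0,0,0,0,0],[0,0,0,0,0,0]]]' -1 20
```

```text
clock: 2.95
eef_pos: [411.0, -228.3, 119.6]
tcp_rot: [3.141, -0.001, -3.051]
contact_force: [0.5, 0.3, 0.4]
opening: 0.998
grasp_force: 0.0
clock: 3.62
eef_pos: [409.4, -228.0, 119.3]
tcp_rot: [3.138, -0.003, -3.053]
contact_force: [-4.8, 9.3, 10.2]
opening: 0.235
grasp_force: 19.6
```

```bash

python3 -m inch '[[[-0.037,0,-0.015,0,0,0],[-0.076,0,-0.027,0,0,0],[-0.116,0,-0.035,0,0,0],[-0.156,0,-0.04,0,0,0],[-0.197,0,-0.041,0,0,0],[-0.237,0,-0.038,0,0,0],[-0.277,0,-0.032,0,0,0],[-0.277,0,-0.032,0,0,0]]]'
python3 -m inch '[[[0,0,0,0,0,0],[0,0,0,0,0,0],[0,0,0,0,0,0],[0,0,0,0,0,0]]]' 
python3 -m inch '[[[0,0,0,0,0,0],[0,0,0,0,0,0],[0,0,0,0,0,0],[0,0,0,0,0,0],[0,0,0,0,0,0],[0,0,0,0,0,0],[0,0,0,0,0,0],[0,0,0,0,0,0]]]' 1
python3 -m inch '[[[0,0,-0.15,0,0,0],[0,0,-0.3,0,0,0],[0,0,-0.45,0,0,0],[0,0,-0.5,0,0,0],[0,0,-0.5,0,0,0],[0,0,-0.5,0,0,0]]]' 
python3 - <<'E'
from h import *
s=r.grab_frame("scene")[:,:,::-1]
A=np.array([448,-226.5,50]);x=np.array([.996,.09,0]);z=np.array([0,0,1])
for a in(0,.1,.2,.3):
    T=A+90*(np.sin(a)*x+np.cos(a)*z);print(a,T.round(0),proj("top",[T])[0],proj("scene",[T])[0]+[.8,.9])
c=lambda im,x,y,w,h:cv2.resize(im[y:y+h,x:x+w],(800,600),interpolation=cv2.INTER_CUBIC)
cv2.imwrite("pics/m4.png",c(s,220,128,53,40))
E
```

```text
clock: 4.28
eef_pos: [465.4, -221.3, 125.0]
tcp_rot: [3.135, -0.003, -3.054]
contact_force: [-1.0, 17.3, 5.3]
opening: 0.24
grasp_force: 20.8
clock: 4.62
eef_pos: [464.6, -221.5, 125.1]
tcp_rot: [3.135, -0.003, -3.054]
contact_force: [-1.8, 17.3, 4.5]
opening: 0.238
grasp_force: 20.8
clock: 5.28
eef_pos: [466.2, -224.9, 125.7]
tcp_rot: [-3.141, 0.0, -3.052]
contact_force: [-0.1, 0.6, -0.3]
opening: 0.998
grasp_force: 0.0
clock: 5.78
eef_pos: [466.2, -224.8, 225.5]
tcp_rot: [-3.141, 0.001, -3.052]
contact_force: [0.3, 0.7, -0.5]
opening: 1.001
grasp_force: 0.0
0 [ 448. -226.  140.] [331.8 227.4] [244.5 145.2]
0.1 [ 457. -226.  140.] [331.3 223.9] [242.8 146.3]
0.2 [ 466. -225.  138.] [330.6 220.5] [241.1 147.7]
0.3 [ 474. -224.  136.] [330.  217.3] [239.5 149.1]
```

View pics/m4.png

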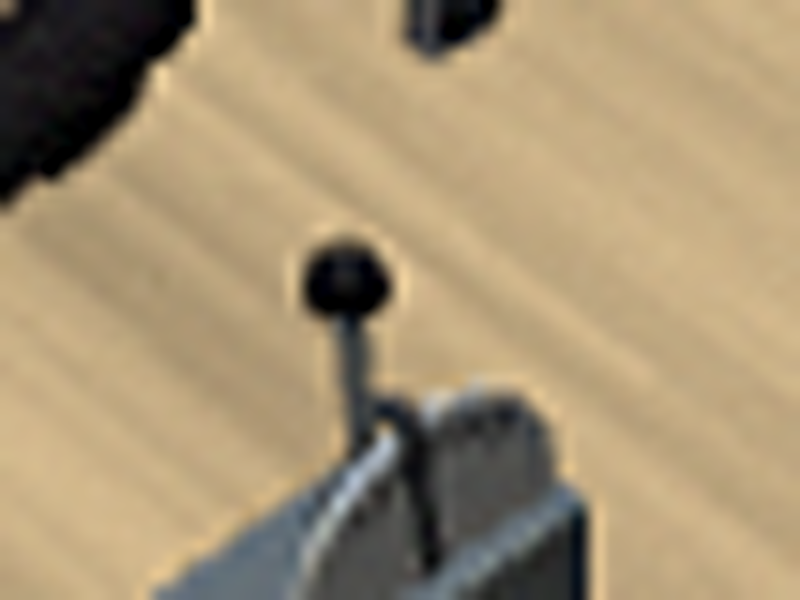

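```bash

python3 -m inch '[[[0.15,0,-0.1,0,0,0],[0.3,0,-0.1,0,0,0],[0.45,0,-0.1,0,0,0],[0.6,0,-0.1,0,0,0],[0.6,0,-0.1,0,0,0]]]' 
python3 - <<'E'
from h import *
s=r.grab_frame("scene")[:,:,::-1];t=r.grab_frame("top")[:,:,::-1]
c=lambda im,x,y,w,h:cv2.resize(im[y:y+h,x:x+w],(400,300),interpolation=cv2.INTER_CUBIC)
cv2.imwrite("pics/m5.png",np.hstack([c(t,303,205,40,30),c(s,225,138,40,30)]))
E
```

```text
clock: 6.25
eef_pos: [341.3, -234.2, 243.4]
tcp_rot: [3.138, -0.005, -3.053]
contact_force: [-0.5, -0.6, -0.2]
opening: 1.002
grasp_force: 0.0
```

View pics/m5.png

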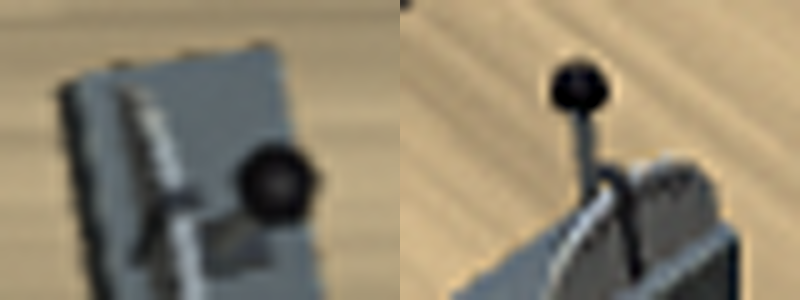

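```bash

python3 -m inch '[[[-0.15,0.013,0,0,0,0],[-0.3,0.013,0,0,0,0],[-0.45,0.013,0,0,0,0],[-0.587,0.013,0,0,0,0],[-0.587,0.013,0.15,0,0,0],[-0.587,0.013,0.3,0,0,0],[-0.587,0.013,0.45,0,0,0],[-0.587,0.013,0.59,0,0,0]]]' 
python3 -m inch '[[[0,0,0,0,0,0],[0,0,0,0,0,0],[0,0,0,0,0,0],[0,0,0,0,0,0],[0,0,0,0,0,0],[0,0,0,0,0,0],[0,0,0,0,0,0],[0,0,0,0,0,0]]]' -1 30
python3 -m inch '[[[-0.02,0,0,0,0,0],[-0.04,0,0.003,0,0,0],[-0.06,0,0.006,0,0,0],[-0.06,0,0.006,0,0,0],[-0.06,0,0.006,0,0,0]]]' 
python3 -m inch '[[[0,0,0,0,0,0],[0,0,0,0,0,0],[0,0,0,0,0,0],[0,0,0,0,0,0],[0,0,0,0,0,0],[0,0,0,0,0,0],[0,0,0,0,0,0],[0,0,0,0,0,0]]]' 1
python3 -m inch '[[[0,0,-0.15,0,0,0],[0,0,-0.3,0,0,0],[0,0,-0.45,0,0,0],[0.15,0,-0.6,0,0,0],[0.3,0,-0.6,0,0,0],[0.45,0,-0.6,0,0,0],[0.6,0,-0.6,0,0,0],[0.6,0,-0.6,0,0,0]]]' 
python3 - <<'E'
from h import *
s=r.grab_frame("scene")[:,:,::-1];t=r.grab_frame("top")[:,:,::-1]
c=lambda im,x,y,w,h:cv2.resize(im[y:y+h,x:x+w],(400,300),interpolation=cv2.INTER_CUBIC)
cv2.imwrite("pics/m6.png",np.hstack([c(t,303,205,40,30),c(s,225,138,40,30)]))
E
```

```text
clock: 7.02
eef_pos: [464.0, -221.6, 124.9]
tcp_rot: [3.141, -0.001, -3.051]
contact_force: [0.1, -0.0, -0.3]
opening: 0.999
grasp_force: 0.0
clock: 7.68
eef_pos: [464.2, -221.3, 129.5]
tcp_rot: [3.14, 0.002, -3.054]
contact_force: [0.8, 10.5, 9.2]
opening: 0.231
grasp_force: 29.0
clock: 8.1
eef_pos: [475.5, -219.8, 127.5]
tcp_rot: [3.139, 0.001, -3.053]
contact_force: [-0.5, 9.8, 3.8]
opening: 0.233
grasp_force: 29.4
clock: 8.77
eef_pos: [475.3, -221.4, 126.5]
tcp_rot: [-3.142, -0.0, -3.052]
contact_force: [-0.1, -0.8, 0.8]
opening: 1.004
grasp_force: 0.0
clock: 9.43
eef_pos: [351.3, -231.4, 246.2]
tcp_rot: [3.141, -0.003, -3.053]
contact_force: [-0.2, -0.4, -0.6]
opening: 0.999
grasp_force: 0.0
```

View pics/m6.png

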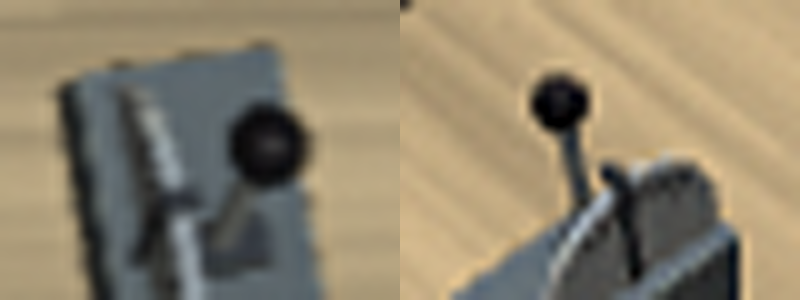

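```bash

python3 -m inch '[[[-0.1,0.14,0,0,0,0],[-0.2,0.28,0,0,0,0],[-0.3,0.42,0,0,0,0],[-0.4,0.56,0,0,0,0],[-0.5,0.7,0,0,0,0],[-0.56,0.76,0,0,0,0]]]' 
python3 -m inch '[[[-0.1,0.14,0,0,0,0.03],[-0.2,0.28,0,0,0,0.06],[-0.3,0.42,0,0,0,0.09],[-0.4,0.56,0,0,0,0.12],[-0.5,0.7,0,0,0,0.124],[-0.56,0.76,0,0,0,0.124],[-0.56,0.76,0,0,0,0.124]]]' 
python3 - <<'E'
from h import *
s=r.grab_frame("scene")[:,:,::-1];t=r.grab_frame("top")[:,:,::-1]
c=lambda im,x,y,w,h:cv2.resize(im[y:y+h,x:x+w],(400,300),interpolation=cv2.INTER_CUBIC)
cv2.imwrite("pics/m7.png",np.hstack([c(t,160,160,80,60),c(s,245,160,80,60)]))
q=r.sense();print(q["eef_pos"],q["tcp_rot"],q["qpos"])
E
```

```text
clock: 10.03
eef_pos: [456.3, -67.3, 246.5]
tcp_rot: [3.141, 0.001, -3.051]
contact_force: [0.2, -0.4, 0.7]
opening: 0.999
grasp_force: 0.0
clock: 10.62
eef_pos: [554.7, 94.6, 246.0]
tcp_rot: [3.14, 0.001, 2.844]
contact_force: [-0.6, -0.3, -0.2]
opening: 1.003
grasp_force: 0.0
[552.3193538   91.73753665 245.77208432] [-3.14107297e+00 -7.85055111e-04  2.84324654e+00] [ 1.61984897e-01  2.38585495e-01  1.75821935e+00 -1.28246451e-04
  1.14572202e+00 -1.11041258e+00]
```

View pics/m7.png

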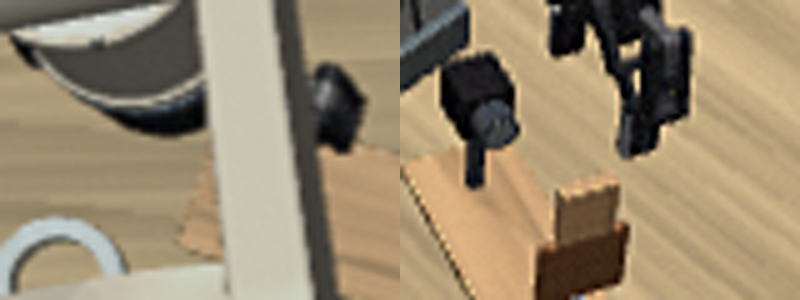

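```bash

python3 -m inch '[[[0.015,-0.008,0.1,0,0,0],[0.015,-0.008,0.25,0,0,0],[0.015,-0.008,0.4,0,0,0],[0.015,-0.008,0.52,0,0,0],[0.015,-0.008,0.52,0,0,0],[0.015,-0.008,0.52,0,0,0]]]' 
python3 -m inch '[[[0,0,0,0,0,0],[0,0,0,0,0,0],[0,0,0,0,0,0],[0,0,0,0,0,0],[0,0,0,0,0,0],[0,0,0,0,0,0],[0,0,0,0,0,0],[0,0,0,0,0,0]]]' -1 40
python3 -m inch '[[[0,0,0,0,0,0],[0,0,0,0,0,0],[0,0,0,0,0,0]]]'
```

```text
clock: 11.22
eef_pos: [547.5, 89.3, 141.8]
tcp_rot: [-3.14, -0.003, 2.841]
contact_force: [-0.1, 0.5, 1.1]
opening: 0.999
grasp_force: 0.0
clock: 11.88
eef_pos: [548.2, 88.3, 143.2]
tcp_rot: [-3.139, 0.0, 2.842]
contact_force: [-3.6, -11.1, 8.3]
opening: 0.134
grasp_force: 41.1
clock: 12.13
eef_pos: [548.2, 88.4, 143.2]
tcp_rot: [-3.139, 0.0, 2.842]
contact_force: [-4.0, -10.6, 8.2]
opening: 0.139
grasp_force: 41.1
```

```bash

python3 -m inch '[[[0,-0.008,0,0,0,-0.016],[0,-0.008,0,0,0,-0.032],[0,-0.008,0,0,0,-0.048],[0,-0.008,0,0,0,-0.064],[0,-0.008,0,0,0,-0.08],[0,-0.008,0,0,0,-0.096],[0,-0.008,0,0,0,-0.112]]]'
python3 -m inch '[[[0,0,0,0,0,-0.016],[0,0,0,0,0,-0.032],[0,0,0,0,0,-0.048],[0,0,0,0,0,-0.064],[0,0,0,0,0,-0.08],[0,0,0,0,0,-0.096],[0,0,0,0,0,-0.112],[0,0,0,0,0,-0.121]]]'
python3 -m inch '[[[0,0,0,0,0,0],[0,0,0,0,0,0],[0,0,0,0,0,0],[0,0,0,0,0,0],[0,0,0,0,0,0],[0,0,0,0,0,0]]]'
python3 - <<'E'
from h import *
s=r.grab_frame("scene")[:,:,::-1]
cv2.imwrite("pics/m8.png",cv2.resize(s[120:270,180:380],(800,600),interpolation=cv2.INTER_CUBIC))
E
```

```text
clock: 12.72
eef_pos: [548.2, 88.2, 143.2]
tcp_rot: [-3.141, 0.001, -3.088]
contact_force: [-1.2, -2.5, 6.6]
opening: 0.135
grasp_force: 41.1
clock: 13.38
eef_pos: [548.2, 88.2, 143.2]
tcp_rot: [-3.141, 0.0, -2.707]
contact_force: [-2.0, -5.1, 5.9]
opening: 0.136
grasp_force: 41.1
clock: 13.88
eef_pos: [548.2, 88.2, 143.2]
tcp_rot: [-3.141, 0.0, -2.71]
contact_force: [-1.7, -3.3, 5.7]
opening: 0.135
grasp_force: 41.1
```

View pics/m8.png

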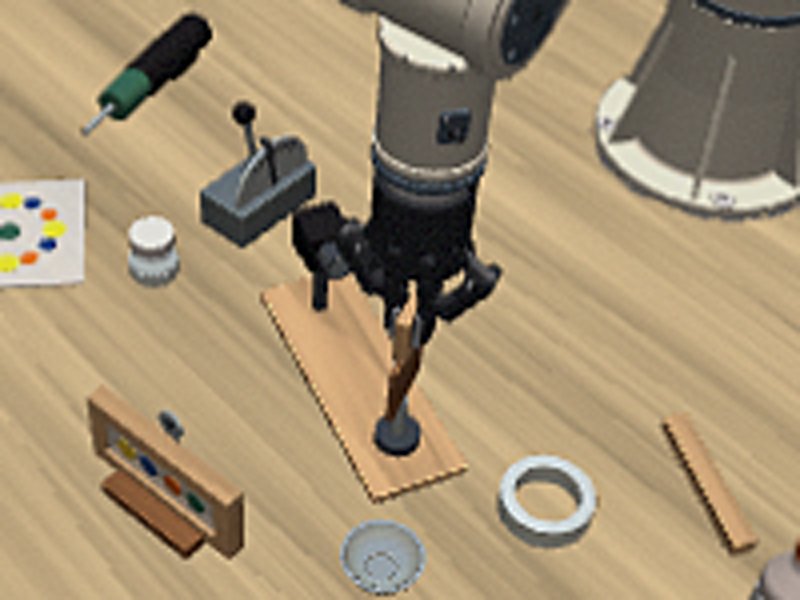

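The picture shows the mirror turned and held, facing between the camera and the hanger. The lever is parallel to its pointer, with the knob at about pixel (243,113), and the bystanders are where they were.

```bash
python3 -c "
from rig import r
print(r.sign_off())"
```

```text
the job is handed in; nothing more can be done
None
```

I set the lever to about 0.22 rad, in line with the pointer (about 0.21), and let go of it. The mirror is held still at about 0.73 rad, aimed at the hanger; the job is handed in, but the rig returned no verdict.

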